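# Square up the inspection lamp and hold a glass cell in its beam

### The job

First push the loose inspection lamp snug against both the fence and the end stop of the inspection bench, so that it shines straight into the camera. Then take the blue-stoppered glass cell out of the rack, gripping it only by its two long frosted faces and never touching its clear end windows, and hold it upright, freely in the air and midway between lamp and camera, so that the beam goes squarely through the middle of both clear windows. Finish while still holding it there, without knocking the cell against lamp, camera or bench plate and without disturbing the other cells or glassware.

Things in the scene. Friction and masses are not known exactly. Their poses are not given: they have to be found in the camera images.
- bench: inspection bench, fixed: aluminium plate 10 mm thick, over x -75 to +55, y -170 to +210 mm, with dark fence, dark end stop and black camera. Origin on the work top, under the beam, midway between lamp and camera; z up; y runs along the beam from camera to lamp; x across it towards the fence (away from the robot but for some yaw). Beam: along y at x = 0, 75 mm above the work top
- fence (a point): foot of the fence's inner face on the plate, at bench (30, 130, 10) mm: dark bar along bench y, from y = 60 to 200 mm, rising 14 mm above the plate; the lamp's long side goes flat against it
- end_stop (a point): foot of the end stop's face that looks to the lamp (+y), on the plate, at bench (0, 76, 10) mm: dark bar across the bench from x = -15 to +30 mm, rising 14 mm above the plate; the front end of the lamp's foot goes flat against it
- camera_lens (a point): front of the fixed camera's lens, at bench (0, -70, 75) mm, looking to +y; lens tube 32 mm dia., camera body 40 mm wide, its top 95 mm above the work top, from y = -150 to -100 mm
- beam_mid (a point): the point on the beam axis midway between camera and lamp lenses, 75 mm above the work top; axes as the bench's
- lamp_home (a point): where the lamp's origin lies when it is fully home against fence and end stop: bench (0, 116, 10) mm; axes as the bench's
- lamp: loose cordless lamp, 0.35 to 0.6 kg, on the bench plate, 1 to 3 cm short of both stops and skewed. Blue foot 60 (x) x 80 (y) x 20 (z) mm, 20 mm post in its middle, black lamp head above. Origin: centre of the foot's underside; z up; lens to -y. Home: axes as the bench's, foot's +x side on the fence, its -y end on the end stop. Slides at about 2 to 6 N; push it low, at the foot
- lamp_lens (a point): centre of the lamp's lens, at (0, -47, 65) mm in the lamp's frame, front of the horizontal round lamp head, 39 mm dia., which reaches from y = -47 to +34 mm, its top 85 mm above the foot's underside
- rack: grey plastic cell rack, fixed, 66 (x) x 190 (y) x 22 (z) mm; origin: centre of its underside. Five slots 45.5 (x) x 15.5 (y) mm, 15 mm deep, along y 36 mm apart; those at y = -72, 0, +72 mm hold cells, in any order, the others are empty. Cells stand on the slot floors, 7 mm above the work top, length along the rack's x; 30 mm of their glass shows above the rack
- cell: glass cell with the BLUE stopper: 42.5 (x, length) x 12.5 (y) x 45 (z) mm, on top a flat blue lid 2 mm thick and a plug 16 x 8 mm, in all 51 mm high; 20 g. Origin: centre of its underside; z up. The long faces, y = +-6.25 mm, are frosted (milky): grip there, across y, fingers from above. The short ends, x = +-21 mm, are the clear windows; the light is to go through along x
- cell_windows: the two clear end windows of the blue-stoppered cell, 10 x 43 mm each (frame as the cell's); not to be touched by the fingers
- window_a (a point): centre of the clear window at the +x end of the cell: (21.25, 0, 22.5) mm in its frame
- window_b (a point): centre of the clear window at the -x end of the cell: (-21.25, 0, 22.5) mm in its frame
- cell_white: same cell with a white stopper, in the rack, to be left alone
- cell_red: same cell with a red stopper, in the rack, to be left alone
- flask: clear volumetric flask with blue stopper, 82 mm dia., 194 mm high, origin at its underside; leave alone
- dish: white porcelain dish, 96 mm dia., 36 mm high, origin at its underside; leave alone
- beaker: clear beaker, 68 mm dia., 85 mm high, origin at its underside; leave alone
- bottle: small amber jar with black cap, 48 mm dia., 65 mm high, origin at its underside; leave alone
There are look-alikes about, which are no part of the job. What is shaped like the lamp but green or orange is not meant.

How it is judged:
By the outcome, as a careful person would: the job done as asked, in the order asked, and still so for the second after the job is handed in, while the arm keeps its last pose, push and grip.
It also fails if it takes over 69 s, if anything falls off the work surface, if the arm or the gripper's body presses on something with over 40 N, if the wrist force passes 120 N, or if a joint passes its speed limit or range.

### The arm

A 6-joint arm with a two-finger parallel gripper is mounted at the origin on the work surface. World frame = base frame: x ahead of the robot, y to its left, z up, the work surface at z = 0. Lengths are in m, angles in rad, forces in N, time in s.
With the tool pointing down it reaches from about 0.35 to 0.725 m from the base axis. Payload 4.3 kg.
Tool frame: the origin (TCP) lies at the very end of the fingers, on their centre line; the grasp point (between the pads) lies bot.hold_point_z behind it (bot.hold_point_z is the distance from the TCP to the grasp point, in m); y points along the fingers, z is the direction in which the jaws open and shut, and the axes are right-handed (so a half turn about y gives the same grasp; the last joint's range is limited). The gripper opens to 85 mm and grips with 20 to 120 N. Pads are 22 mm wide; open, the fingers measure 114 mm over their backs; the gripper's body (76 mm by 85 mm) begins 54 mm behind the grasp point. The pads swing forward as they close: fully open they stand 13 mm farther back than shut.
Start: joints at [1.154, 0.377, 0.081, 1.274, 0, 1.46], TCP at [0.174, 0.548, 0.231] pointing down, gripper open.
Joint ranges: [-2.72, 2.72], [-0.84, 1.66], [-1.02, 1.22], [-1.77, 2.12], [-1.37, 1.28], [-3.14, 3.14]. Speed limits (rad/s): [2.57, 2.57, 3.14, 3.14, 3.14, 3.14].

### API

Orientations are given as [roll, pitch, yaw] about the fixed x, y, z axes, in that order (R = Rz(yaw) Ry(pitch) Rx(roll)).
In Python, from plant import bot, optics, ticket, spotter gives the robot as it stands.
- The arm moves only by the tool move_arm, never from a script. Its argument "moves" is a list of rows, each a list of 3 entries, a list of its own where there are three numbers: the opening, from 0 (shut) to 1 (fully open), then the shift along the tool's x, y, z in m, then the turn about the tool's y in rad. A call has 1 to 12 rows; each row shifts and turns the commanded pose from where the row before left it, along the tool's axes as they then stand; what a row does not reach is not made up. A row lasts 1/10 s, in which the tool goes at most 50 mm and 8.59 degrees, less where a joint would pass 70% of its speed; a pose out of reach is approached as far as the arm can. A call is refused whole if a number of a shift passes 0.05 or a number of a turn 0.15, either way. A call with a gripper value outside its range is refused whole. The fingers move at their own pace and stop on an object; "force" is the grip in N (left out, the last holds). Time passes only in rows, so rows that do not move let the fingers close. It gives the time, the measured TCP pose, the force and the opening at its end, in the units of the state.
- bot.get_obs(): the state, without advancing time (a new reading comes with each control period).
- optics.grab_frame(name): name is "scene" or "side" or "wrist"; returns the picture (384x512x3 uint8, blue, green, red); there is no depth.
- optics.camera_params(name): a dict with "vfov" (degrees; the focal length in pixels is half the picture's height over the tangent of half this angle, whatever the lens; pixels are square), "cx", "cy" (the principal point, pixels), "cam_to_world" (4x4, takes a point from camera to world coordinates). Camera axes: x right, y up, looking along -z (the intrinsics and any distortion apply to the point x, -y, -z); pixel columns grow to the right and rows downward; lengths in m; the calibration is good to about 2 mm. The wrist camera is an equidistant fisheye: a pixel r from the principal point sees the ray r / f radians off the axis. A picture is of the moment at which its call begins: read the wrist's pose just before it. camera_params takes no time and is no camera call; for the wrist camera it gives the pose at the moment of the call.
- ticket.close_job(): hands the job in, once; it reports no verdict.
Trained networks look in the newest picture that a camera, given by its name, has taken for a name from the list of things; names that differ only in an ending like _2 or _b are one class to them, and where a whole thing is asked for, a point or a joint stands for the part that bears it (a point fixed in the world has none). Each returns a list of dicts, best first, with "score" (0 to 1); they miss things now and then, are a little off and sometimes report something else, mostly with a low value. They report only what shows in the picture. A call takes as long as a camera call. They do not tell look-alikes from the thing itself.
- spotter.cut_out(query, camera): "region" (384x512 bool, what is visible of it) and "rect" ([left, top, right, bottom] in pixels, round what is visible of it).
The state is a dict: "clock": time; "qpos": joint angles; "qvel": joint speeds; "effort": joint torques, N m; "eef_pos": TCP position; "orientation": TCP orientation; "force": force on the tool from outside, world axes, zero at the start; "torque": the same for the moment, N m; "grip_width": opening from 0.0 (shut) to 1.0 (fully open).
Only numpy, scipy, OpenCV 4.12 (cv2) and the standard library are available. Lean on these libraries where they do the work, as an engineer would, in place of code of your own. Each camera call takes 0.05 s, during which the arm holds its last target. There are 200 camera calls.

## Working session

There is one attempt and no reset: what is moved stays moved. The work goes in short steps, Python scripts to look and compute and a tool call to move; the robot and the scene stay as the last step left them, time stands still between calls to the robot, and variables do not carry over. Pictures are saved under pics/ and viewed, about 8 in all and at most 12, crops included, and the job is handed in when it is done.

Besides the shell and the picture viewer there is one more tool, called after "Call:" as name(argument=value, ...) on one line, values as JSON. move_arm: Moves the arm, as the interface text tells. Its arguments: {"type":"object","properties":{"moves":{"type":"array","items":{"type":"array"}},"force":{"type":"number"}},"required":["moves"]}

```bash
ls; mkdir -p pics
python3 - <<'E'
from plant import bot, optics, ticket, spotter
import cv2,numpy as np
print(bot.get_obs(), bot.hold_point_z)
for n in ["scene","side","wrist"]:
    p=optics.camera_params(n); print(n,{k:np.round(v,4).tolist() for k,v in p.items() if not isinstance(v,str)})
a=optics.grab_frame("scene"); b=optics.grab_frame("side"); c=optics.grab_frame("wrist")
for n,i in zip("abc",(a,b,c)): cv2.imwrite(f"pics/{n}.png",i)
E
```

```text
pics
{'clock': 0.0, 'qpos': array([1.15368514e+00, 3.78091569e-01, 7.96323392e-02, 1.27434186e+00,
       1.08487044e-05, 1.46049588e+00]), 'qvel': array([-0.00146281,  0.00076591,  0.00032597,  0.00021715,  0.00148754,
        0.00071101]), 'effort': array([-5.78554045e-05, -4.63602197e+01,  2.69877774e+01,  2.07163364e-02,
       -1.26935539e-06, -1.31962494e-05]), 'eef_pos': array([0.17339668, 0.54757355, 0.23034705]), 'orientation': array([-1.57278771e+00,  2.31460927e-04, -3.06810975e-01]), 'force': array([-0.01688258,  0.02720918, -0.13011768]), 'torque': array([ 0.00459717, -0.05480727, -0.0214396 ]), 'grip_width': 1.0019690992948984} 0.0187
scene {'vfov': 57.8089, 'cx': 252.5304, 'cy': 198.1197, 'cam_to_world': [[-0.8064, -0.4404, 0.3946, 0.927], [0.5911, -0.6195, 0.5166, 0.6109], [0.017, 0.6499, 0.7599, 0.8544], [0.0, 0.0, 0.0, 1.0]]}
side {'vfov': 57.1018, 'cx': 251.5599, 'cy': 189.0097, 'cam_to_world': [[0.8579, 0.2975, -0.419, 0.1099], [-0.5137, 0.518, -0.6839, -0.5856], [0.0136, 0.802, 0.5972, 0.6581], [0.0, 0.0, 0.0, 1.0]]}
wrist {'vfov': 65.7065, 'cx': 254.9761, 'cy': 191.6359, 'cam_to_world': [[0.3028, -0.9111, -0.2797, 0.101], [0.9531, 0.2893, 0.0893, 0.5702], [-0.0004, -0.2937, 0.9559, 0.373], [0.0, 0.0, 0.0, 1.0]]}
```

View pics/a.png

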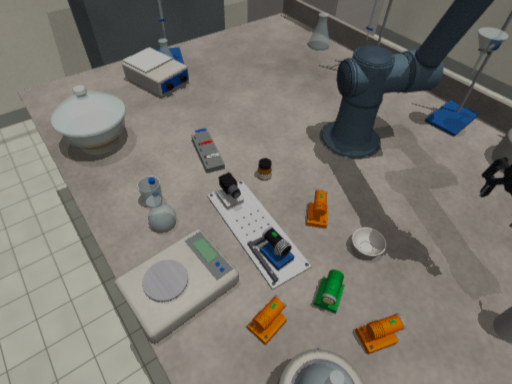

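View pics/b.png

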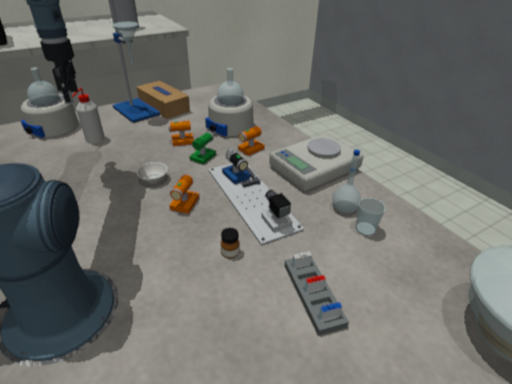

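View pics/c.png

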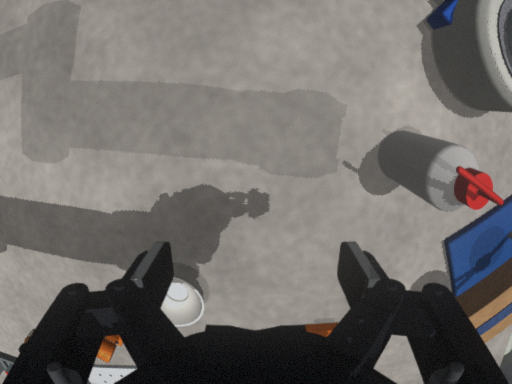

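The scene view shows the bench plate from (209,193) to (310,264), the blue lamp near (277,250), and the rack at (208,150). The side view puts the blue-stoppered cell at (331,308), the end slot of the rack nearest that camera.

```bash
cat > h.py <<'E'
import numpy as np, cv2
from plant import bot, optics, ticket, spotter
def cam(n): return optics.camera_params(n)
def proj(p,P,n):
    P=np.atleast_2d(P); T=np.linalg.inv(np.array(p['cam_to_world'])); c=P@T[:3,:3].T+T[:3,3]
    x,y,z=c[:,0],-c[:,1],-c[:,2]; f=192/np.tan(np.radians(p['vfov']/2))
    if n=='wrist':
        r=np.hypot(x,y); th=np.arctan2(r,z); s=th/np.maximum(r,1e-9)
        return np.c_[p['cx']+f*s*x,p['cy']+f*s*y]
    return np.c_[p['cx']+f*x/z,p['cy']+f*y/z]
def ray(p,uv,n):
    uv=np.atleast_2d(uv).astype(float); f=192/np.tan(np.radians(p['vfov']/2))
    a=(uv-[p['cx'],p['cy']])/f
    if n=='wrist':
        th=np.hypot(*a.T); s=np.sinc(th/np.pi); d=np.c_[a[:,0]*s,-a[:,1]*s,-np.cos(th)]
    else: d=np.c_[a[:,0],-a[:,1],-np.ones(len(a))]
    T=np.array(p['cam_to_world']); return T[:3,3],d@T[:3,:3].T
def onz(p,uv,z,n):
    o,d=ray(p,uv,n); return o+d*((z-o[2])/d[:,2])[:,None]
E
python3 - <<'E'
from h import *
for n in ("scene","side"):
    im=optics.grab_frame(n); p=cam(n)
    for q,z in (("bench",.01),("lamp",.03),("rack",.022),("cell",.053),("flask",.0),("beaker",0),("bottle",0),("dish",0)):
        for r in spotter.cut_out(q,n)[:5]:
            m=r['region'].astype(np.uint8); c=max(cv2.findContours(m,0,2)[0],key=len)[:,0]
            w=onz(p,c,z,n)[:,:2]; R=cv2.minAreaRect((w*1000).astype(np.float32))
            print(n,q,round(r['score'],2),np.round(r['rect']),np.round(R[0]),np.round(R[1]),round(R[2],1))
    x0,y0=((190,150) if n=="scene" else (190,130))
    cv2.imwrite(f"pics/crop_{n}.png",cv2.resize(im[y0:y0+150 if n=='scene' else y0+210,x0:x0+170],None,fx=3.5 if n=='scene' else 2.8,fy=3.5 if n=='scene' else 2.8,interpolation=2))
P=cam("scene"),cam("side")
A=[(209,193),(310,264),(275,285)];B=[(301,229),(208,170)]
print(onz(P[0],A,.01,"scene"),onz(P[1],[(301,229),(265,241),(208,170)],.01,"side"))
E
```

```text
scene bench 0.85 [208. 173. 312. 291.] [550. 109.] [440. 136.] 85.6
scene bench 0.57 [355. 231. 386. 255.] [311. 367.] [97. 96.] 54.5
scene lamp 0.91 [258. 229. 297. 271.] [557. 231.] [ 82. 123.] 2.9
scene lamp 0.83 [304. 188. 325. 230.] [357. 195.] [155.  59.] 43.5
scene lamp 0.72 [357. 317. 402. 352.] [494. 566.] [ 65. 125.] 71.1
scene lamp 0.71 [257. 158. 273. 180.] [392. -30.] [101.  47.] 51.8
scene lamp 0.64 [314. 274. 346. 314.] [517. 412.] [119.  61.] 30.5
scene rack 0.78 [190. 135. 228. 176.] [ 496. -224.] [212.  72.] 75.1
scene cell 0.45 [196. 128. 207. 141.] [ 482. -287.] [55. 42.] 64.6
scene flask 0.57 [148. 181. 175. 234.] [ 733. -126.] [233.  83.] 68.2
scene beaker 0.63 [134. 179. 161. 204.] [ 754. -194.] [130.  35.] 75.4
scene bottle 0.51 [258. 158. 272. 180.] [372. -54.] [104.  49.] 51.8
scene dish 0.77 [353. 230. 386. 255.] [304. 364.] [98. 97.] 54.5
side bench 0.85 [206. 165. 302. 244.] [556. 124.] [382. 159.] 85.1
side bench 0.29 [317. 306. 342. 323.] [ 485. -296.] [35. 57.] 71.4
side lamp 0.85 [170. 176. 200. 211.] [370. 216.] [186.  81.] 67.0
side lamp 0.71 [238. 
[... 315 characters left out ...]
cell 0.79 [318. 304. 346. 323.] [ 461. -316.] [31. 55.] 76.2
side cell 0.28 [207. 170. 304. 246.] [526.  76.] [359. 149.] 85.1
side flask 0.83 [331. 149. 357. 213.] [889.  56.] [382.  77.] 36.2
side beaker 0.7 [354. 198. 385. 237.] [ 800. -111.] [181.  77.] 40.9
side bottle 0.89 [220. 229. 242. 258.] [403.  -2.] [108.  49.] 60.7
side bottle 0.34 [208. 162. 302. 246.] [563. 134.] [394. 162.] 85.4
side dish 0.61 [136. 160. 168. 186.] [332. 416.] [111. 104.] 39.1
[[ 0.59016148 -0.06216026  0.01      ]
 [ 0.50060516  0.32155712  0.01      ]
 [ 0.61834529  0.31417946  0.01      ]] [[ 0.58734945 -0.06302     0.01      ]
 [ 0.47968768 -0.05242809  0.01      ]
 [ 0.49380362  0.31862731  0.01      ]]
```

View pics/crop_scene.png

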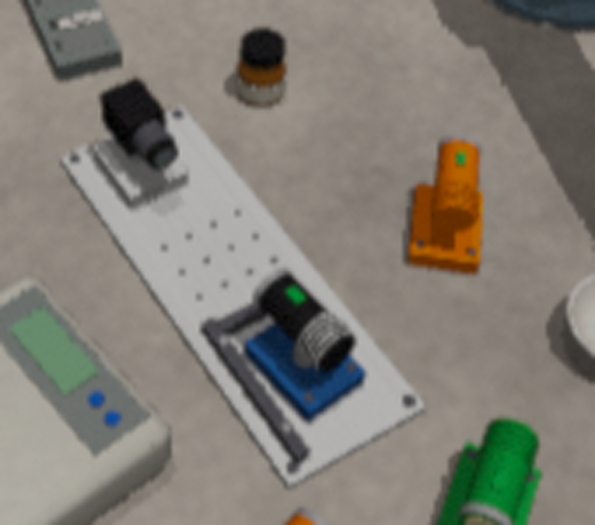

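Bench yaw is about −4.3°. I'm moving above it for a near view, closing the fingers on the way.

Call:
move_arm(moves=[[0,[0,0,0],-0.116],[0,[0,0,0],-0.116],[0,[0.034,-0.001,-0.036],0],[0,[0.034,-0.001,-0.036],0],[0,[0.034,-0.001,-0.036],0],[0,[0.034,-0.001,-0.036],0],[0,[0.034,-0.001,-0.036],0],[0,[0.034,-0.001,-0.036],0],[0,[0.034,-0.001,-0.036],0],[0,[0.034,-0.001,-0.036],0],[0,[0.034,-0.001,-0.036],0],[0,[0.034,-0.001,-0.036],0]])

```text
clock: 2.25
eef_pos: [0.4869, 0.162, 0.2416]
orientation: [-1.57, -0.001, -0.075]
force: [1.1, 0.4, 0.0]
grip_width: 0.001
```

Call:
move_arm(moves=[[0,[0,0,0],0],[0,[0,0,0],0]])

```text
clock: 2.45
eef_pos: [0.4863, 0.1629, 0.2412]
orientation: [-1.57, 0.0, -0.078]
force: [-0.0, 1.1, -0.1]
grip_width: -0.0
```

Run:
```python
from h import *
o=bot.get_obs(); print(o['clock'],o['eef_pos'],o['orientation'],o['grip_width'])
p=cam("wrist"); im=optics.grab_frame("wrist"); np.save("w1.npy",np.array(p['cam_to_world']))
cv2.imwrite("pics/w1.png",im)
b=cv2.resize(im,(800,600),interpolation=2)
def w(yaw,o,P): c,s=np.cos(yaw),np.sin(yaw); P=np.array(P,float)/1000; return np.c_[o[0]+c*P[:,0]-s*P[:,1],o[1]+s*P[:,0]+c*P[:,1],P[:,2]]
q=w(-.075,(.556,.105),[(-75,-170,10),(55,-170,10),(55,210,10),(-75,210,10)])
cv2.polylines(b,[np.int32(proj(p,q,'wrist')*800/512)],True,(0,0,255),1)
cv2.imwrite("pics/w1b.png",b)
```

```text
2.45 [0.4862937  0.1628554  0.24115625] [-1.57039661e+00  4.19253515e-04 -7.75919277e-02] -0.00013135966335710276
```

View pics/w1b.png

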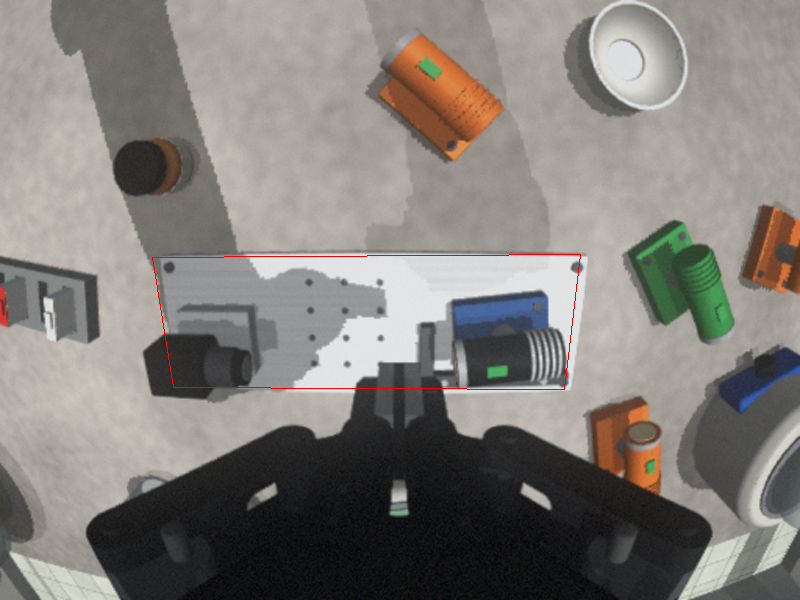

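The overlay shows the plate about right: red corners at (153,257) and (564,388), a few px short on the lamp side. The lamp foot's near edge runs from (452,299) to (547,291). I'll refine both numerically.

```bash
cat >> h.py <<'E'
def w(yaw,o,P): c,s=np.cos(yaw),np.sin(yaw); P=np.array(P,float)/1000; return np.c_[o[0]+c*P[:,0]-s*P[:,1],o[1]+s*P[:,0]+c*P[:,1],P[:,2]]
def b2w(B,P): return w(B[2],B[:2],P)
E
python3 - <<'E'
from h import *
from scipy.optimize import minimize
ims={'scene':cv2.imread('pics/a.png'),'side':cv2.imread('pics/b.png'),'wrist':cv2.imread('pics/w1.png')}
Ps={n:cam(n) for n in ims}
t=np.linspace(.03,.97,60)
def rim(d):
    x0,x1,y0,y1=-75+d,55-d,-170+d,210-d; S=[]
    S+= [np.c_[np.full(60,x0),y0+(y1-y0)*t]]
    S+= [np.c_[np.full(60,x1),y0+(y1-y0)*t]]
    S+= [np.c_[x0+(x1-x0)*t,np.full(60,y0)],np.c_[x0+(x1-x0)*t,np.full(60,y1)]]
    q=np.vstack(S); return np.c_[q,np.full(len(q),10)]
def val(n,B,d):
    uv=proj(Ps[n],b2w(B,rim(d)),n).astype(np.float32)
    g=cv2.GaussianBlur(ims[n].min(2).astype(np.float32),(0,0),.6)
    return cv2.remap(g,uv[:,0],uv[:,1],1)[:,0]
def cost(B,ns): 
    B=[B[0],B[1],B[2]]
    return -sum(np.clip(val(n,B,3)-val(n,B,-3),-40,60).mean() for n in ns)
for ns in (['scene'],['side'],['wrist'],list(ims)):
    best=min((minimize(cost,[.556+dx,.105+dy,-.075],args=(ns,),method='Nelder-Mead',options=dict(initial_simplex=np.array([[.556+dx,.105+dy,-.075],[.561+dx,.105+dy,-.075],[.556+dx,.11+dy,-.075],[.556+dx,.105+dy,-.06]]))) for dx in(-.003,0,.003) for dy in(-.004,0,.004)),key=lambda r:r.fun)
    print(ns,np.round(best.x,4),round(best.fun,1))
B=best.x; p=Ps['wrist']; k=512/800
uv=np.array([(452,299),(547,291)])*k
W=onz(p,uv,.01,'wrist'); c,s=np.cos(B[2]),np.sin(B[2])
def w2b(W): d=W[:,:2]-B[:2]; return np.c_[d[:,0]*c+d[:,1]*s,-d[:,0]*s+d[:,1]*c]*1000
print('lamp foot near corners bench',w2b(W))
h=B[None,:2]+0
G=[('green',[(629,251),(664,323)]),('orange',[(367,92),(450,160),(500,110)]),('dish',[(640,60)]),('jar',[(140,168)])]
for n,u in G: print(n,np.round(onz(p,np.array(u)*k,.005,'wrist'),3).tolist())
np.save('B.npy',B)
E
```

```text
['scene'] [ 0.5577  0.1118 -0.0806] -30.9
['side'] [ 0.5558  0.1104 -0.0821] -21.7
['wrist'] [ 0.5558  0.1132 -0.0783] -33.4
['scene', 'side', 'wrist'] [ 0.5567  0.1123 -0.0809] -81.0
lamp foot near corners bench [[-36.62483272  91.3547598 ]
 [-44.22619951 174.90612411]]
green [[0.496, 0.372, 0.005], [0.57, 0.418, 0.005]]
orange [[0.351, 0.149, 0.005], [0.412, 0.211, 0.005], [0.372, 0.255, 0.005]]
dish [[0.323, 0.389, 0.005]]
jar [[0.386, -0.06, 0.005]]
```

Call:
move_arm(moves=[[0,[0.004,0,0.033],0.002],[0,[0,0,0.033],0],[0,[0,0.03,0.034],0],[0,[0,0.045,0],0],[0,[0,0.045,0],0],[0,[0,0.045,0],0],[0,[0,0.04,0],0],[0,[0,0.011,0],0],[0,[0,0,0],0],[0,[0,0,0],0]])

```text
clock: 3.5
eef_pos: [0.4983, 0.2644, 0.0272]
orientation: [-1.57, -0.002, -0.076]
force: [1.0, 0.4, 0.7]
grip_width: -0.0
```

Call:
move_arm(moves=[[0,[0,0.0025,0],0.004],[0,[0.005,0,0],0],[0,[0.005,0,0],0],[0,[0.004,0,0],0],[0,[0.004,0,0],0],[0,[0.004,0,0],0]])

```text
clock: 4.1
eef_pos: [0.5184, 0.2616, 0.0226]
orientation: [-1.57, 0.003, -0.081]
force: [-4.4, 1.7, 1.6]
grip_width: 0.001
```

Call:
move_arm(moves=[[0,[0.002,0,0],0],[0,[0.002,0,0],0],[0,[0.002,0,0],0]])

```text
clock: 4.4
eef_pos: [0.525, 0.2611, 0.0226]
orientation: [-1.571, 0.001, -0.081]
force: [-2.8, 1.5, 1.2]
grip_width: 0.002
```

Call:
move_arm(moves=[[0,[0.001,-0.001,0],0],[0,[0.001,0,0],0],[0,[0.001,0,0],0]])

```text
clock: 4.7
eef_pos: [0.5276, 0.2606, 0.0236]
orientation: [-1.571, 0.001, -0.081]
force: [-5.0, 0.7, 1.8]
grip_width: 0.001
```

Call:
move_arm(moves=[[0,[0.001,0,0],0],[0,[0.001,0,0],0]])

```text
clock: 4.9
eef_pos: [0.5277, 0.2605, 0.0235]
orientation: [-1.571, 0.005, -0.08]
force: [-9.3, 1.5, 5.9]
grip_width: -0.001
```

Call:
move_arm(moves=[[0,[0.001,0,0],0],[0,[0.001,0,0],0]])

```text
clock: 5.1
eef_pos: [0.5278, 0.2605, 0.0235]
orientation: [-1.571, 0.008, -0.08]
force: [-14.8, 2.0, 10.7]
grip_width: 0.002
```

Call:
move_arm(moves=[[0,[0.001,0,0],0],[0,[0,0,0],0]])

```text
clock: 5.3
eef_pos: [0.5277, 0.2605, 0.0234]
orientation: [-1.571, 0.01, -0.079]
force: [-13.6, 2.8, 11.0]
grip_width: 0.001
```

Call:
move_arm(moves=[[0,[-0.012,0,0],0],[0,[0,-0.05,0],0],[0,[0,-0.05,0],0],[0,[0.027,0,0.03],0.14],[0,[0.031,0,0.027],0.143],[0,[0,0,0],0.143],[0,[0,0,0],0.143],[0,[0,0,0],0.143],[0,[0,0,0],0.143],[0,[0,0,0],0.143],[0,[0,0,0],0.143]])

```text
clock: 6.4
eef_pos: [0.5882, 0.3083, 0.1242]
orientation: [-1.568, -0.001, -1.228]
force: [-0.5, -0.0, -0.6]
grip_width: -0.01
```

Call:
move_arm(moves=[[0,[0,0,0],0.143],[0,[0,0,0],0.143],[0,[0,0,0],0.143],[0,[0,0,0],0],[0,[0,0,0],0]])

```text
clock: 6.9
eef_pos: [0.5876, 0.3084, 0.1241]
orientation: [-1.569, 0.0, -1.648]
force: [0.5, -0.2, -0.1]
grip_width: 0.001
```

```bash
cat >> h.py <<'E'
def tool():
    o=bot.get_obs(); B=np.load('B.npy'); d=o['eef_pos'][:2]-B[:2]; c,s=np.cos(B[2]),np.sin(B[2])
    print('t',round(o['clock'],2),'bench mm',np.round([(d[0]*c+d[1]*s)*1e3,(-d[0]*s+d[1]*c)*1e3,o['eef_pos'][2]*1e3],1),'yaw rel',round(o['orientation'][2]-B[2],4),'F',np.round(o['force'],1),'q',np.round(o['qpos'],2))
E
python3 -c "
from h import *
np.save('B.npy',[.5565,.112,-.080]); tool()"
```

```text
t 6.9 bench mm [ 15.3 198.3 124.1] yaw rel -1.5682 F [ 0.5 -0.2 -0.1] q [ 0.39  0.6   0.16  1.13 -0.    2.04]
```

Call:
move_arm(moves=[[0,[-0.002,0,-0.015],0.002],[0,[0,0.045,0],0],[0,[0,0.04,0],0],[0,[0,0.0145,0],0],[0,[0,0,0],0],[0,[0.005,0,0],0],[0,[0.005,0,0],0],[0,[0.004,0,0],0],[0,[0.004,0,0],0],[0,[0.004,0,0],0]])

```text
clock: 7.9
eef_pos: [0.5709, 0.2902, 0.0253]
orientation: [-1.569, 0.002, -1.653]
force: [0.6, 4.0, 1.7]
grip_width: -0.002
```

Call:
move_arm(moves=[[0,[0.004,0,0],0],[0,[0.003,0,0],0]])

```text
clock: 8.1
eef_pos: [0.5703, 0.2833, 0.025]
orientation: [-1.569, 0.002, -1.652]
force: [0.9, 3.0, 1.3]
grip_width: -0.0
```

```bash
python3 -c "
from h import *
tool()"
```

```text
t 8.1 bench mm [1.000e-01 1.719e+02 2.500e+01] yaw rel -1.5724 F [0.9 3.  1.3] q [ 0.36  0.63 -0.07  0.87  0.    2.01]
```

Call:
move_arm(moves=[[0,[0.002,0,0],0],[0,[0.002,0,0],0],[0,[0.001,0,0],0],[0,[0.001,0,0],0]])

```text
clock: 8.5
eef_pos: [0.5694, 0.2778, 0.0245]
orientation: [-1.571, 0.002, -1.652]
force: [0.1, 7.3, 2.9]
grip_width: 0.001
```

Call:
move_arm(moves=[[0,[0.001,0,0],0],[0,[0.001,0,0],0],[0,[0,0,0],0]])

```text
clock: 8.8
eef_pos: [0.5694, 0.2777, 0.0249]
orientation: [-1.57, 0.006, -1.651]
force: [0.2, 10.8, 2.0]
grip_width: -0.004
```

```bash
python3 -c "
from h import *
tool()"
```

```text
t 8.8 bench mm [ -0.4 166.2  24.9] yaw rel -1.5713 F [ 0.2 10.8  2. ] q [ 0.35  0.62 -0.08  0.87  0.01  2.  ]
```

Call:
move_arm(moves=[[0,[-0.012,0,0],0],[0,[0,-0.05,0],0],[0,[0,-0.05,0],0],[0,[0.0,0,-0.045],0],[0,[0.03,0,-0.02],-0.143],[0,[0.03,0,0],-0.143],[0,[0,0,0],-0.143],[0,[0,0,0],-0.143],[0,[0,0,0],-0.143],[0,[0,0,0],-0.143],[0,[0,0,0],-0.143],[0,[0,0,0],-0.143]])

```text
clock: 10.0
eef_pos: [0.5037, 0.2313, 0.1235]
orientation: [-1.574, 0.001, -0.503]
force: [-0.2, 0.9, 0.1]
grip_width: 0.002
```

Call:
move_arm(moves=[[0,[0,0,0],-0.143],[0,[0,0,0],-0.143],[0,[0,0,0],-0.143],[0,[0,0,0],0],[0,[0,0,0],0]])

```text
clock: 10.5
eef_pos: [0.504, 0.2318, 0.1238]
orientation: [-1.572, 0.001, -0.083]
force: [0.8, 0.2, 0.3]
grip_width: 0.0
```

```bash
python3 -c "
from h import *
tool()"
```

```text
t 10.5 bench mm [-61.9 115.2 123.8] yaw rel -0.003 F [0.8 0.2 0.3] q [ 0.32  0.39 -0.18  1.   -0.    0.4 ]
```

Call:
move_arm(moves=[[0,[0,0.045,0],-0.003],[0,[0,0.04,0],0],[0,[0,0.014,0],0],[0,[0,0,0.002],0],[0,[0.006,0,0],0],[0,[0.006,0,0],0],[0,[0.004,0,0],0],[0,[0.002,0,0],0],[0,[0.002,0,0],0],[0,[0.001,0,0],0],[0,[0.001,0,0],0],[0,[0.001,0,0],0]])

```text
clock: 11.7
eef_pos: [0.5255, 0.2326, 0.025]
orientation: [-1.571, 0.004, -0.076]
force: [-6.9, 1.0, 4.8]
grip_width: 0.003
```

```bash
python3 -c "
from h import *
tool()"
```

```text
t 11.7 bench mm [-40.5 117.7  25. ] yaw rel 0.0037 F [-6.9  1.   4.8] q [ 0.31  0.52 -0.26  0.8   0.    0.38]
```

Call:
move_arm(moves=[[0,[0.001,0,0],0],[0,[-0.01,0,0],0],[0,[-0.02,0,0],0],[0,[0,-0.045,0],0],[0,[0,-0.05,0],0],[0,[0,-0.05,-0.01],0],[0,[-0.01,-0.05,-0.03],0],[0,[0,-0.02,-0.04],0],[0,[0,0,0],0],[0,[0,0,0],0]])

```text
clock: 12.7
eef_pos: [0.4854, 0.16, 0.2321]
orientation: [-1.57, -0.003, -0.079]
force: [0.4, -0.3, -0.9]
grip_width: 0.001
```

Run:
```python
from h import *
tool(); B=np.load('B.npy'); p=cam('wrist'); im=optics.grab_frame('wrist'); cv2.imwrite('pics/w2.png',im)
k=3; x0,y0,x1,y1=190,120,460,290
b=cv2.resize(im,None,fx=k,fy=k,interpolation=2)
def pl(P,col): cv2.polylines(b,[np.int32(proj(p,b2w(B,P),'wrist')*k+k/2)],True,col,1)
pl([(-75,-170,10),(55,-170,10),(55,210,10),(-75,210,10)],(0,0,255))
pl([(-30,76,30),(30,76,30),(30,156,30),(-30,156,30)],(0,255,255)); pl([(-30,76,10),(30,76,10),(30,156,10),(-30,156,10)],(0,255,0))
b=b[y0*k:y1*k,x0*k:x1*k]; print(b.shape); cv2.imwrite('pics/w2b.png',b[:600,:800])
```

```text
t 12.7 bench mm [-74.7  42.2 232.1] yaw rel 0.0015 F [ 0.4 -0.3 -0.9] q [ 0.19  0.24 -0.1   1.22 -0.    0.27]
(510, 810, 3)
```

View pics/w2b.png

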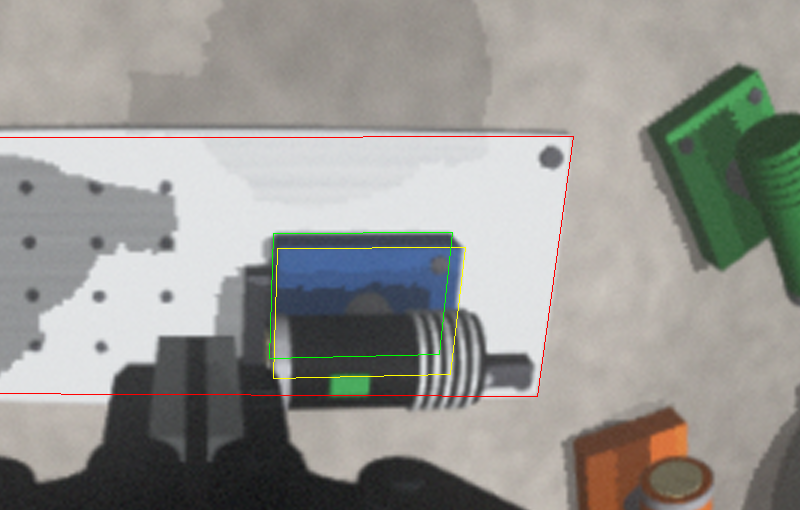

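The crop shows the lamp foot squarely on the predicted home outline, at about (270–460, 233–375), and touching the end stop at (258,300). Now to the rack.

Call:
move_arm(moves=[[0.45,[0.003,0,-0.04],0],[0.45,[0.003,0,-0.043],0],[0.45,[0.003,0,-0.043],0],[0.45,[0.003,0,-0.043],0],[0.45,[0.003,0,-0.043],0],[0.45,[0.003,0,-0.043],0],[0.45,[0.003,0,-0.043],0],[0.45,[0.003,0,-0.043],0],[0.45,[0.003,0,-0.043],0],[0.45,[0.003,0,-0.043],0.087],[0.45,[0,0,0],0.087],[0.45,[0,0,0],0]])

```text
clock: 13.95
eef_pos: [0.4816, -0.2677, 0.2294]
orientation: [-1.569, 0.003, -0.251]
force: [0.4, 0.3, 0.2]
grip_width: 0.451
```

Run:
```python
from h import *
o=bot.get_obs(); print(o['eef_pos'],o['orientation'])
p=cam('wrist'); im=optics.grab_frame('wrist'); cv2.imwrite('pics/w3.png',im)
for q in ('cell','rack'):
    for r in spotter.cut_out(q,'wrist')[:4]: print(q,round(r['score'],2),r['rect'])
b=cv2.resize(im,(800,600),interpolation=2)
q=w(-.255,(.489,-.234),[(-33,-95,22),(33,-95,22),(33,95,22),(-33,95,22)])
cv2.polylines(b,[np.int32(proj(p,q,'wrist')*800/512)],True,(0,0,255),1)
cv2.imwrite('pics/w3b.png',b)
```

```text
[ 0.48164343 -0.26767005  0.22937371] [-1.56934467  0.00277679 -0.2514579 ]
cell 0.93 [209.2, 148.9, 226.7, 190.8]
rack 0.69 [209.0, 149.0, 230.8, 194.1]
rack 0.58 [203.3, 139.0, 355.5, 192.8]
rack 0.44 [411.5, 108.5, 512.0, 209.7]
```

View pics/w3b.png

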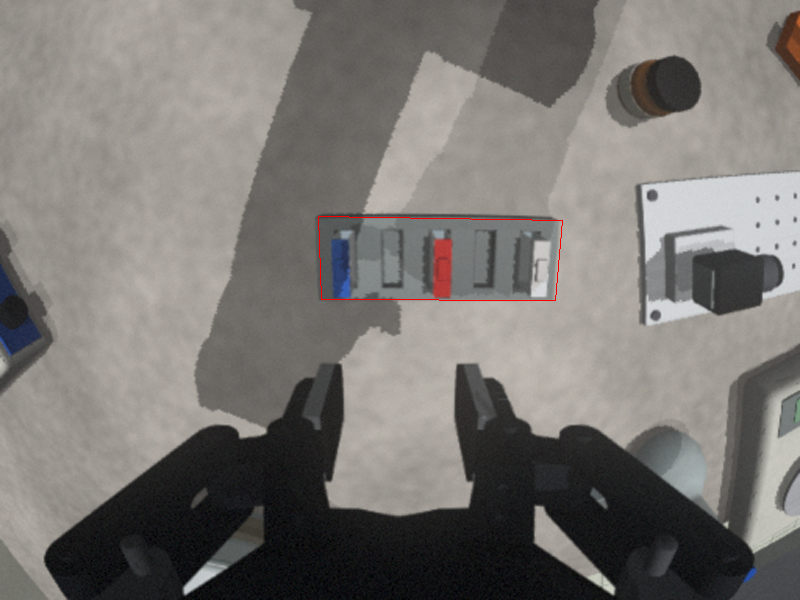

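The view confirms the rack pose (outline on target). The blue lid is at (342,267), red at (442,267) and white at (540,268).

Run:
```python
from h import *
im=cv2.imread('pics/w3.png'); p=cam('wrist'); k=512/800
h=cv2.cvtColor(im,cv2.COLOR_BGR2HSV)
C=[]
for n,m in (('blue',(abs(h[...,0].astype(int)-115)<15)&(h[...,1]>110)&(h[...,2]>60)),('red',((h[...,0]<8)|(h[...,0]>172))&(h[...,1]>140))):
    m=m.astype(np.uint8); m[:, :200]=0; m[:,300:]=0; m[:140]=0; m[200:]=0
    c=max(cv2.findContours(m,0,1)[0],key=cv2.contourArea)[:,0]
    W=onz(p,c,.054,'wrist')[:,:2]*1000
    print(n,m.sum(),cv2.minAreaRect(W.astype(np.float32)),c.min(0),c.max(0)); C.append(np.array(cv2.minAreaRect(W.astype(np.float32))[0]))
d=C[1]-C[0]; print('pitch',np.hypot(*d),'dir yaw',np.degrees(np.arctan2(-d[0],d[1])))
# rack edges: near long edge line
for y0,y1 in (((322,217),(556,219)),((321,299),(555,299))):
    W=onz(p,np.array([y0,y1])*k,.022,'wrist'); d=W[1]-W[0]; print('edge',W[:,:2],np.degrees(np.arctan2(-d[0],d[1])),np.hypot(*d[:2]))
```

```text
blue 381 ((470.6151123046875, -305.8063659667969), (11.795143127441406, 42.2608757019043), 76.16072845458984) [212 153] [223 190]
red 377 ((487.9644470214844, -235.6583251953125), (11.135038375854492, 41.001708984375), 76.88904571533203) [278 153] [288 189]
pitch 72.26165677033214 dir yaw -13.891879691530352
edge [[ 0.43439295 -0.31417245]
 [ 0.47897126 -0.13710873]] -14.131338814485996 0.18258912029234545
edge [[ 0.49704346 -0.333529  ]
 [ 0.54400618 -0.14884996]] -14.26755042453403 0.19055666728510873
```

Call:
move_arm(moves=[[0.45,[-0.0015,0,-0.02],-0.008],[0.45,[0,0.03,-0.02],0],[0.45,[0,0.045,0],0],[0.45,[0,0.045,0],0],[0.45,[0,0.029,0],0],[0.45,[0,0,0],0],[0.45,[0,0,0],0]])

```text
clock: 14.8
eef_pos: [0.4706, -0.3049, 0.0829]
orientation: [-1.57, 0.001, -0.241]
force: [-0.3, -0.1, 0.1]
grip_width: 0.452
```

Run:
```python
from h import *
o=bot.get_obs(); print(o['eef_pos'],o['orientation'])
p=cam('wrist'); im=optics.grab_frame('wrist'); cv2.imwrite('pics/w4.png',im)
h=cv2.cvtColor(im,cv2.COLOR_BGR2HSV); m=((abs(h[...,0].astype(int)-115)<15)&(h[...,1]>110)&(h[...,2]>60)).astype(np.uint8)
m[:, :150]=0; m[:,350:]=0
c=max(cv2.findContours(m,0,1)[0],key=cv2.contourArea)[:,0]
print(cv2.minAreaRect((onz(p,c,.054,'wrist')[:,:2]*1000).astype(np.float32)),c.min(0),c.max(0))
cv2.imwrite('pics/w4b.png',cv2.resize(im[150:384,120:400],None,fx=2.5,fy=2.5,interpolation=2))
```

```text
[ 0.47059521 -0.3048883   0.08287151] [-1.57025277e+00  8.75230187e-04 -2.40637992e-01]
((469.39404296875, -306.9164123535156), (12.362003326416016, 40.8049201965332), 75.32301330566406) [242 195] [262 254]
```

View pics/w4b.png

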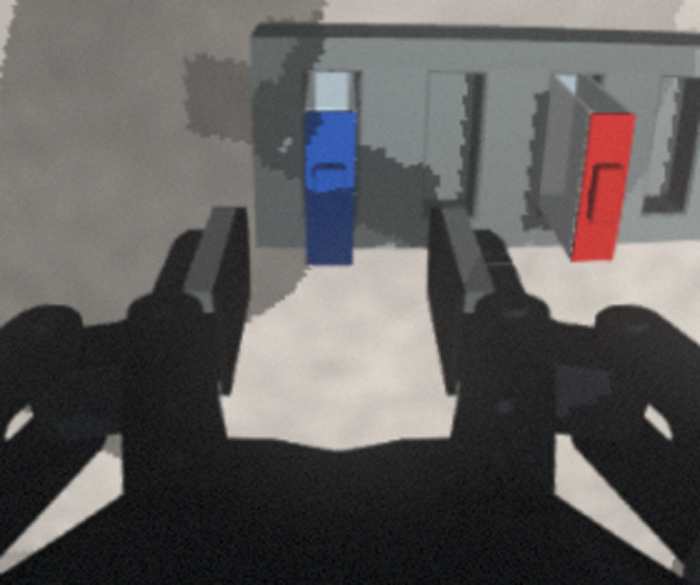

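The blue lid sits at crop (330,190), almost centred between the fingertips (midline about 339), so I shift −1.6 mm along the jaws and descend.

Call:
move_arm(moves=[[0.45,[0,0,-0.0016],0.002],[0.45,[0,0.025,0],0],[0.45,[0,0.02,0],0],[0.45,[0,0.01,0],0],[0.45,[0,0,0],0],[0.45,[0,0,0],0]])

```text
clock: 15.45
eef_pos: [0.4709, -0.3082, 0.0287]
orientation: [-1.571, -0.002, -0.245]
force: [-0.8, 0.7, 0.1]
grip_width: 0.449
```

Run:
```python
from h import *
o=bot.get_obs(); print(o['eef_pos'],o['orientation'],o['force'])
```

```text
[ 0.47085731 -0.30816237  0.02874108] [-1.57146599 -0.00160826 -0.24468947] [-0.77199624  0.67750518  0.05386941]
```

Call:
move_arm(moves=[[0.05,[0,0,0],0],[0.05,[0,0,0],0],[0.05,[0,0,0],0],[0.05,[0,0,0],0],[0.05,[0,0,0],0],[0.05,[0,0,0],0]], force=25)

```text
clock: 16.05
eef_pos: [0.4709, -0.3082, 0.0287]
orientation: [-1.572, -0.002, -0.245]
force: [-1.4, 0.6, 5.8]
grip_width: 0.137
```

Call:
move_arm(moves=[[0.05,[0,-0.004,0],0],[0.05,[0,-0.008,0],0],[0.05,[0,-0.012,0],0],[0.05,[0,-0.02,0],0],[0.05,[0,-0.03,0],0],[0.05,[0,-0.03,0],0],[0.05,[0,0,0],0]])

```text
clock: 16.75
eef_pos: [0.4726, -0.3097, 0.137]
orientation: [-1.575, -0.008, -0.245]
force: [0.7, -1.2, -1.0]
grip_width: 0.137
```

Run:
```python
from h import *
o=bot.get_obs(); print(o['eef_pos'],o['orientation'],o['force'],o['grip_width'])
im=optics.grab_frame('wrist'); cv2.imwrite('pics/w5.png',im)
cv2.imwrite('pics/w5b.png',cv2.resize(im[180:330,160:360],None,fx=4,fy=4,interpolation=2))
```

```text
[ 0.47261633 -0.30966207  0.13699788] [-1.57456461 -0.0077599  -0.24473528] [ 0.66557052 -1.22474692 -1.03852676] 0.13731419587980398
```

View pics/w5b.png

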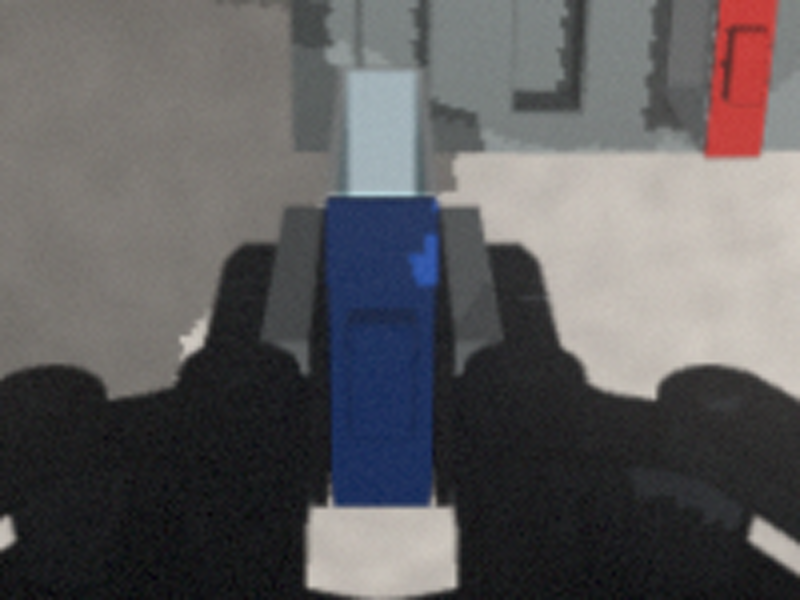

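The cell is held between the pads: lid spans crop (326–437, 197–506), with near clear window above it down to row 70, untouched. Next I measure the cell pose in the tool frame.

Run:
```python
from h import *
o=bot.get_obs(); t=o['eef_pos']; yaw=o['orientation'][2]; print(t,o['orientation'],o['force'])
p=cam('wrist'); im=optics.grab_frame('wrist'); print('framediff',np.abs(im.astype(int)-cv2.imread('pics/w5.png'))[180:330,160:360].mean())
def T(crop,dz):
    uv=np.array(crop)/4-.5+[160,180]; W=onz(p,uv,t[2]+dz,'wrist')-t; c,s=np.cos(yaw),np.sin(yaw)
    return np.round(np.c_[W[:,0]*c+W[:,1]*s,-W[:,0]*s+W[:,1]*c]*1000,1)
dz=.054-.0287
L=T([(326,197),(437,199),(433,506),(333,506)],dz); print('lid',L.tolist(),'centre',L.mean(0))
print('near window bottom',T([(348,70),(418,70)],dz-.047).tolist(),'glass near top',T([(340,196),(425,196)],dz-.002).tolist())
```

```text
[ 0.47172012 -0.30891705  0.13475155] [-1.57329048 -0.00513954 -0.24474006] [ 0.26798657 -0.00487288 -0.43542328]
framediff 3.6633555555555555
lid [[-23.2, -6.3], [-23.0, 5.7], [19.6, 6.0], [19.6, -6.4]] centre [-1.75 -0.25]
near window bottom [[-22.0, -5.3], [-22.0, 4.9]] glass near top [[-22.4, -4.9], [-22.4, 4.4]]
```

Call:
move_arm(moves=[[0.05,[0,-0.025,0.0],0],[0.05,[0,-0.025,0.02],0],[0.05,[-0.002,-0.015,0.04],0],[0.05,[-0.002,0,0.045],0],[0.05,[-0.002,0,0.045],0],[0.05,[-0.002,0,0.045],0],[0.05,[-0.002,0,0.045],0],[0.05,[-0.003,0,0.045],0],[0.05,[-0.003,0,0.045],0],[0.05,[-0.003,0,0.045],0],[0.05,[-0.002,0,0.035],0],[0.05,[0,0,0.018],0]])

```text
clock: 18.05
eef_pos: [0.5523, 0.1157, 0.195]
orientation: [-1.571, 0.003, -0.242]
force: [0.4, -1.3, 0.1]
grip_width: 0.14
```

Call:
move_arm(moves=[[0.05,[0,0,0],0.07],[0.05,[0,0,0],0.14],[0.05,[0,0,0],0.14],[0.05,[0,0,0],0.14],[0.05,[0,0,0],0.14],[0.05,[0,0,0],0.14],[0.05,[0,0,0],0.14],[0.05,[0,0,0],0.14],[0.05,[0,0,0],0.14],[0.05,[0,0,0],0.14],[0.05,[0,0,0],0.076],[0.05,[0,0,0],0]])

```text
clock: 19.25
eef_pos: [0.5524, 0.1126, 0.1952]
orientation: [-1.574, -0.0, -1.651]
force: [0.5, 0.1, 0.0]
grip_width: 0.139
```

Call:
move_arm(moves=[[0.05,[0,0,0],0],[0.05,[0,0,0],0]])

```text
clock: 19.45
eef_pos: [0.553, 0.1127, 0.196]
orientation: [-1.572, -0.0, -1.65]
force: [-0.2, -0.6, -0.2]
grip_width: 0.138
```

```bash
python3 -c "
from h import *
tool()"
```

```text
t 19.45 bench mm [ -3.5   0.4 196. ] yaw rel -1.5697 F [-0.2 -0.6 -0.2] q [ 0.09  0.37 -0.02  1.18  0.    1.74]
```

Call:
move_arm(moves=[[0.05,[0.0015,0,0.0038],0.001],[0.05,[0,0.03,0],0],[0.05,[0,0.035,0],0],[0.05,[0,0.035,0],0],[0.05,[0,0.0218,0],0],[0.05,[0,0,0],0],[0.05,[0,0,0],0],[0.05,[0,0,0],0]])

```text
clock: 20.25
eef_pos: [0.5588, 0.1111, 0.0766]
orientation: [-1.568, 0.001, -1.652]
force: [0.0, 0.0, -0.1]
grip_width: 0.14
```

Run:
```python
from h import *
tool(); o=bot.get_obs(); print(o['eef_pos'],o['orientation'],o['grip_width'])
F={}
for n in ('wrist','scene','side'): F[n]=optics.grab_frame(n); cv2.imwrite(f'pics/f_{n}.png',F[n])
B=np.load('B.npy'); W=[]
for n,(x0,y0,x1,y1),k in (('wrist',(130,0,390,300),2),('scene',(205,160,305,280),5),('side',(215,140,305,250),5)):
    p=cam(n); b=cv2.resize(F[n],None,fx=k,fy=k,interpolation=2)
    def pl(P,col,c=False): cv2.polylines(b,[np.int32(proj(p,b2w(B,P),n)*k+k/2)],c,col,1)
    pl([(0,-70,75),(0,69,75)],(0,0,255))
    for s in (-21.25,21.25): pl([(-6.25,s,52.5),(6.25,s,52.5),(6.25,s,97.5),(-6.25,s,97.5)],(0,255,0),True)
    b=b[y0*k:y1*k,x0*k:x1*k]; W.append(b)
cv2.imwrite('pics/f1.png',W[0]); 
h=np.zeros((600,960,3),np.uint8); h[:600,:500]=W[1][:600,:500]; h[:550,505:955]=W[2][:550,:450]; cv2.imwrite('pics/f2.png',h[:,:].copy() if 0 else cv2.resize(h,(800,500)))
```

```text
t 20.25 bench mm [ 2.3 -0.7 76.6] yaw rel -1.5717 F [ 0.   0.  -0.1] q [ 0.08  0.46 -0.22  0.9   0.    1.74]
[0.55876411 0.11107335 0.07660074] [-1.56759696e+00  6.05475622e-04 -1.65169197e+00] 0.13988555338700828
```

View pics/f1.png

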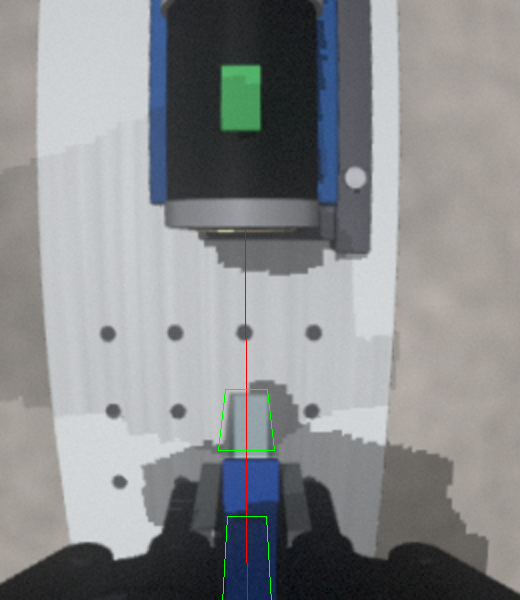

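View pics/f2.png

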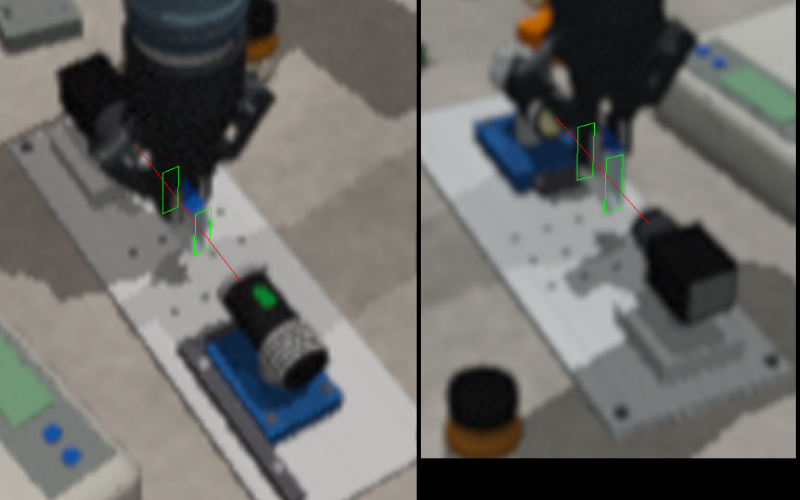

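The wrist view shows the cell lid at column 251 and the lamp head centre at about 243 (4 px/mm), so the cell is roughly 1.5 mm too far towards the fence. The scene and side views agree roughly. I'll take a few more readings before trimming.

Call:
move_arm(moves=[[0.05,[0,0,-0.0015],0],[0.05,[0,0,0],0],[0.05,[0,0,0],0],[0.05,[0,0,0],0]])

```text
clock: 20.8
eef_pos: [0.5556, 0.1111, 0.0748]
orientation: [-1.571, 0.0, -1.652]
force: [-0.2, -0.1, -0.2]
grip_width: 0.138
```

Call:
move_arm(moves=[[0.05,[0,0,0],0],[0.05,[0,0,0],0],[0.05,[0,0,0],0]])

```text
clock: 21.1
eef_pos: [0.5556, 0.1111, 0.0747]
orientation: [-1.571, 0.0, -1.652]
force: [-0.1, -0.6, -0.3]
grip_width: 0.145
```

Run:
```python
from h import *
tool(); B=np.load('B.npy')
im=optics.grab_frame('wrist'); cv2.imwrite('pics/g.png',im); p=cam('wrist')
g=im.astype(int); h=cv2.cvtColor(im,cv2.COLOR_BGR2HSV)
# lid edges & lens ring edges, columns
for r in (232,238,243):
    m=np.where((abs(h[r,:,0].astype(int)-115)<15)&(h[r,:,1]>110)&(np.arange(512)>215)&(np.arange(512)<300))[0]; print('lid row',r,m.min(),m.max()+1,(m.min()+m.max()+1)/2)
for r in (60,75,90,104):
    v=im[r,190:320].max(1).astype(int); print('lamp',r, ''.join('#' if x<75 else '.' for x in v))
    m=np.where(v<75)[0]+190
    if len(m): print(m.min(),m.max()+1)
# tilt/height: near window edges
print(proj(p,b2w(B,[(0,69,75),(0,21.25,99.5),(0,-70,75)]),'wrist'))
```

```text
t 21.1 bench mm [-0.8 -1.  74.7] yaw rel -1.5719 F [-0.1 -0.6 -0.3] q [ 0.09  0.45 -0.22  0.89  0.    1.74]
lid row 232 241 270 255.5
lid row 238 241 270 255.5
lid row 243 241 270 255.5
lamp 60 ..............................############################....................############################........................
220 296
lamp 75 ..............................############################################################################........................
220 296
lamp 90 ..............................############################################################################........................
220 296
lamp 104 ..................................................................................................................................
[[258.53223165 113.12203623]
 [259.10283053 227.77210144]
 [257.94505087 338.28932651]]
```

Call:
move_arm(moves=[[0.05,[0,0.0005,0.0013],0],[0.05,[0,0,0],0],[0.05,[0,0,0],0],[0.05,[0,0,0],0],[0.05,[0,0,0],0],[0.05,[0,0,0],0],[0.05,[0,0,0],0]])

```text
clock: 21.85
eef_pos: [0.5569, 0.111, 0.0743]
orientation: [-1.571, 0.0, -1.652]
force: [0.1, -0.4, -1.2]
grip_width: 0.139
```

Run:
```python
from h import *
tool(); B=np.load('B.npy'); p=cam('wrist')
im=optics.grab_frame('wrist'); cv2.imwrite('pics/g2.png',im); h=cv2.cvtColor(im,cv2.COLOR_BGR2HSV)
for r in (232,243):
    m=np.where((abs(h[r,:,0].astype(int)-115)<15)&(h[r,:,1]>110)&(np.arange(512)>215)&(np.arange(512)<300))[0]; print('lid',(m.min()+m.max()+1)/2)
for r in (75,90):
    m=np.where(im[r,190:320].max(1)<75)[0]+190; print('lamp',(m.min()+m.max()+1)/2)
for n in ('scene','side'):
    f=optics.grab_frame(n); P=cam(n); x0,y0=np.int32(proj(P,b2w(B,[(0,0,80)]),n)[0])-[26,30]; k=7
    b=cv2.resize(f,None,fx=k,fy=k,interpolation=2)
    for s in (-21.25,21.25): cv2.polylines(b,[np.int32(proj(P,b2w(B,np.array([(-6.25,s,52.5),(6.25,s,52.5),(6.25,s,97.5),(-6.25,s,97.5)])),n)*k+k/2)],True,(0,255,0),1)
    cv2.imwrite(f'pics/h_{n}.png',b[y0*k:(y0+60)*k,x0*k:(x0+52)*k])
cv2.imwrite('pics/h.png',np.hstack([cv2.imread('pics/h_scene.png'),cv2.imread('pics/h_side.png')]))
```

```text
t 21.85 bench mm [ 0.5 -1.  74.3] yaw rel -1.5718 F [ 0.1 -0.4 -1.2] q [ 0.08  0.46 -0.22  0.89  0.    1.74]
lid 255.5
lid 255.5
lamp 255.0
lamp 255.0
```

View pics/h.png

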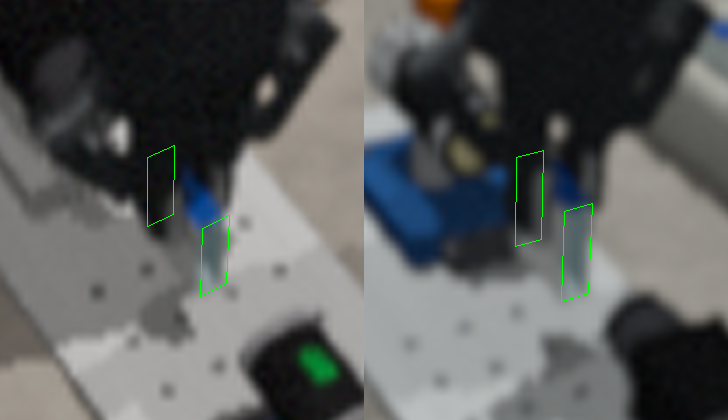

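Both fixed views show the visible window filling the predicted green frame: scene (215,255), side (577,252). The lid (255.5) and lamp head (255.0) columns agree within about 0.3 mm. Handing in.

```bash
python3 -c "
from h import *
tool(); print(ticket.close_job())"
```

```text
t 22.0 bench mm [ 0.5 -0.9 74.3] yaw rel -1.5718 F [ 0.4  0.  -0.3] q [ 0.09  0.46 -0.22  0.89  0.    1.74]
the job is handed in; nothing more can be done
None
```

I finished the job and handed it in at 22 s of the 69 s allowed. The cell is still held in the beam, midway between lamp and camera.

**Lamp:** I pushed it low at the foot against the fence, then the end stop, then the fence again. Each push ended in a firm stall at 7–15 N. The wrist picture afterwards showed the foot within about 1 mm of its home outline.

**Cell:** I gripped the blue-stoppered cell at 25 N on its frosted faces, so the clear windows were not touched. I lifted it straight out, turned it and lowered it into the beam.

**Last checks:**
- **Sideways:** the cell lid and lamp head lie within about 0.3 mm of each other in the wrist picture.
- **Height:** the tool stood at 74.3 mm against a target of 74.2 mm.
- **Angle:** the cell is within about 0.1° of the beam direction.
- **Fixed cameras:** the window visible in each of the two views matched its predicted place.

**What disagreed:**
- **Contact positions:** the stall readings differed from my camera-based bench position by 0.5–0.8 mm, so I allowed for that in the final position.
- **First placing:** one reading taken while the arm was still settling was about 1.5 mm off. I corrected it once the arm was still.
- **Grasp:** an upward force of about 6 N showed as the jaws closed in the rack. I took it to be the cell pressed on the slot floor. It was gone once the cell was lifted.
- **Midway position:** the cell's place along the beam is only known to about 1–2 mm.
- **Other objects:** the red cell was still in place in the picture after the lift. I took no separate final picture of the other cells and glassware.

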